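Sweep the spares into their compartment and shut its door

TASK

Sweep the pack of grey slide mounts and the aluminium heat sink along the worktop into the open spares compartment of the pine unit, wholly inside it, pushing them steadily without lifting or flicking them. Then push the compartment's clear sliding door fully shut. Leave everything else on the table where it is.

Things in the scene. Friction and masses are not known exactly. Their poses are not given: they have to be found in the camera images.
- mount_pack: grey slide mounts strapped in one solid block, 50 x 50 x 12 mm, lying flat on the worktop, amber window on top; about 40 g; origin at the centre of its underside
- heat_sink: finned aluminium heat sink, 44 x 44 x 24 mm, fins up; about 80 g; origin at the centre of its underside
- unit: fixed pine unit, 142 mm deep. Origin on the worktop at the middle of the compartment's front opening; x points into the compartment (away from the robot), y left along the front. Left of the compartment: a solid low section 45 mm high (y = 102 to 434 mm; small boxes on its rear half reach 67 mm), then shelves 240 mm high (y = 434 to 604 mm)
- bay (a point): centre of the compartment's floor, 65 mm behind its front opening; axes as the unit's. The compartment is open on top and at the front, without a sill: its floor is the worktop (the thin green sheet is no step). Inside 180 mm wide (unit y -90 to 90 mm), 130 mm deep (unit x 0 to 130 mm); walls 12 mm thick, 45 mm high
- bay_door (a joint): clear acrylic sliding door, 192 mm wide, 43 mm high, 5 mm thick, front face 10 mm before the unit's front. Value in m: 0 fully shut (centred on the opening), growing as it slides open to the left (unit's +y), stop at 0.2. About 1 N of friction plus 6 N per m/s; stays where left; no latch, hard stop at 0
- door_pull (a point): centre of the door's orange handle block, in the middle of the door's width: it stands 36 mm out from the door's front face, 14 mm wide along the slide, from 4 to 42 mm above the worktop
- bulb: frosted halogen bulb with white ceramic base, lying, about 63 x 14 x 13 mm with its pins; loose, to be left alone; origin at the middle of its underside
- remote: cream remote control housing, 120 x 45 x 22 mm, lying flat; loose, to be left alone; origin at the middle of its underside
- lens_brush: wooden-handled lens brush with dark bristles, lying, 138 mm long, 22 mm wide, 14 mm high; origin 6 mm from the middle, its x axis towards the bristles; loose, to be left alone; origin on its underside
- lens: black projector lens barrel standing on end, 50 mm diameter, 45 mm high; loose, to be left alone; origin at the middle of its underside
- cleaner: small bottle with white cap, standing, 40 mm diameter, 100 mm high; loose, to be left alone; origin at the middle of its underside
- screwdriver: red-handled screwdriver, lying along its x axis; from its origin the handle runs x = -85 to -15 mm, the shaft on to +55 mm; 24 mm wide, 22 mm high; loose, to be left alone; origin on its underside

How it is judged:
By the outcome, as a careful person would: the job done as asked, in the order asked, and still so for the second after the job is handed in, with the robot touching nothing.
It also fails if it takes over 72 s, if anything falls off the work surface, if the arm or the gripper's body presses on something with over 40 N, if the wrist force passes 120 N, or if a joint passes its speed limit or range.

ROBOT

A 7-joint arm with a two-finger parallel gripper is mounted at the origin on the work surface. World frame = base frame: x ahead of the robot, y to its left, z up, the work surface at z = 0. Lengths are in m, angles in rad, forces in N, time in s.
With the tool pointing down it reaches from about 0.425 to 0.875 m from the base axis. Payload 4.7 kg.
Tool frame: the origin (TCP) lies between the finger pads; the fingertips stand 14 mm ahead of it and the grasp point (between the pads) lies 5 mm behind it; z points along the fingers, y is the line along which they close (so a half turn about z gives the same grasp; the last joint's range is limited). The gripper opens to 87 mm and grips with 3 to 60 N. Pads are 19 mm wide; open, the fingers measure 117 mm over their backs; the gripper's body (75 mm by 190 mm) begins 51 mm behind the grasp point.
Start: joints at [1.332, 0.321, -0.07, 1.45, 0.023, 1.371, -0.057], TCP at [0.163, -0.629, 0.237] pointing down, gripper open.
Joint ranges: [-2.86, 2.86], [-0.3, 2.09], [-1.38, 1.24], [0.06, 2.45], [-1.56, 4.7], [0.09, 2.05], [-2.69, 2.69]. Speed limits (rad/s): [2.57, 2.57, 3.14, 3.14, 3.14, 3.14, 3.14].

INTERFACE

Orientations are given as a rotation vector (axis times angle).
In Python, from bench import ctrl gives the robot as it stands.
- The arm moves only by the tool step_arm, never from a script. Its argument "commands" is a list of rows, each an object with "travel": the shift along the tool's x, y, z in m, a list of three; "turn": the turn, a rotation vector about the tool's x, y, z in degrees, a list of three. A call has 1 to 5 rows; each row is the pose to reach, as a shift and turn from the pose commanded when the call began, along the tool's axes at that moment; what a row does not reach only later rows make up. A row lasts 1/10 s, in which the tool goes at most 50 mm and 8.59 degrees, less where a joint would pass 70% of its speed; a pose out of reach is approached as far as the arm can. A call with a gripper value outside its range is refused whole. "gripper" is the opening, from 0 (shut) to 1 (fully open), set as the call begins (left out, the last holds). The fingers move at their own pace and stop on an object; "force" is the grip in N (left out, the last holds). Time passes only in rows, so rows that repeat a pose let the fingers close. It gives the time, the measured TCP pose, the force, the opening and the grip force at its end, in the units of the state.
- ctrl.get_state(): the state, without advancing time (a new reading comes with each control period).
- ctrl.get_image(name): name is "scene" or "top" or "wrist"; returns the picture (480x640x3 uint8, red, green, blue); there is no depth.
- ctrl.camera_model(name): a dict with "fx", "fy", "cx", "cy" (pixels), "k1" (the pictures are not rectified: a ray, as slopes to the right and down, at radius r is drawn at 1 + k1 r^2 times it, then the intrinsics apply), "R" (3x3) and "t" (3): a world point X has camera coordinates R X + t; the wrist camera has in their place "T_tool_cam" (4x4, takes a point from camera to tool coordinates, whose origin is the TCP and whose axes are the flange's). Camera axes: x right, y down, z forward; pixel columns grow to the right and rows downward; lengths in m; the calibration is good to about 2 mm. A picture is of the moment at which its call begins: read the wrist's pose just before it. camera_model takes no time and is no camera call.
- ctrl.close_job(): hands the job in; it is judged then, once.
The state is a dict: "time": time; "joint_positions": joint angles; "qd": joint speeds; "joint_torque": joint torques, N m; "position": TCP position; "tool_rot": TCP orientation; "ft_force": force on the tool from outside, world axes, zero at the start; "torque": the same for the moment, N m; "grip_width": opening from 0.0 (shut) to 1.0 (fully open); "grip_force": force on a finger pad.
Only numpy, scipy, OpenCV 4.12 (cv2) and the standard library are available. Lean on these libraries where they do the work, as an engineer would, in place of code of your own. Each camera call takes 0.05 s, during which the arm holds its last target. There are 200 camera calls.

## Working session

There is one attempt and no reset: what is moved stays moved. The work goes in short steps, Python scripts to look and compute and a tool call to move; the robot and the scene stay as the last step left them, time stands still between calls to the robot, and variables do not carry over. Pictures are saved under pics/ and viewed, at most 10 in all, crops included, and the job is handed in when it is done.

Besides the shell and the picture viewer there is one more tool, called after ">>>" as a command line: name --argument value ..., lists and objects as JSON in quotes. step_arm: Moves the arm, as the interface text tells. Its arguments: {"type":"object","properties":{"commands":{"type":"array"},"gripper":{"type":"number"},"force":{"type":"number"}},"required":["commands"]}

```bash
mkdir -p pics
python3 - <<'E'
from bench import ctrl
import cv2
for n in("top","scene"):
    cv2.imwrite(f"pics/{n}0.png",ctrl.get_image(n)[:,:,::-1])
    m=ctrl.camera_model(n);print({k:(v.tolist() if hasattr(v,'tolist') else v) for k,v in m.items()})
s=ctrl.get_state();print(s['position'],s['tool_rot'],s['time'])
E
```

```text
{'fx': 613.100278234117, 'fy': 613.100278234117, 'cx': 304.3949565639152, 'cy': 242.36656137554067, 'k1': 0.04205115379713806, 'R': [[-0.0028701511352224197, -0.9998613315314885, 0.016403656316203715], [-0.9994525803245008, 0.00232755169036914, -0.033001851248476745], [0.032959094574319024, -0.016489396932811366, -0.9993206681909632]], 't': [-0.008363884343896743, 0.5046902086398899, 1.3105336854513527]}
{'fx': 473.6547349553086, 'fy': 473.6547349553086, 'cx': 324.61659455021726, 'cy': 236.42622633500616, 'k1': -0.12403774110810706, 'R': [[-0.38407853303494893, 0.9232352083896048, -0.010974080896617841], [0.7049645740069864, 0.28555801034910183, -0.6492161212728864], [-0.5962454443070158, -0.2570863137455321, -0.7605248171018905]], 't': [0.18506157587074556, -0.34314360118161125, 1.421546694924061]}
[ 0.16240304 -0.628903    0.23555257] [-3.11484579e+00 -3.95848131e-01  5.29385225e-04] 0.1
```

View pics/top0.png

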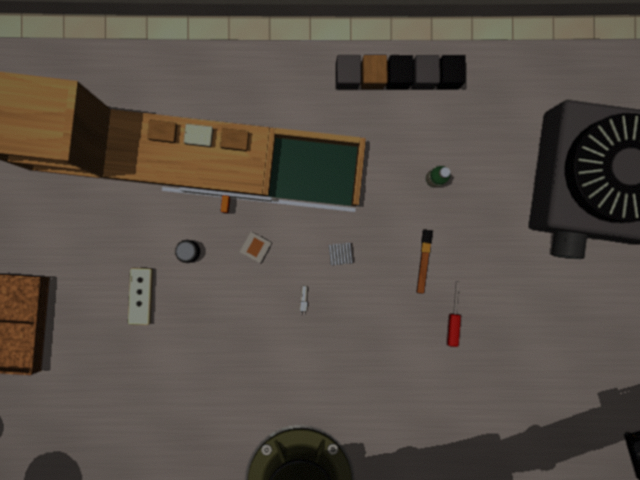

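View pics/scene0.png

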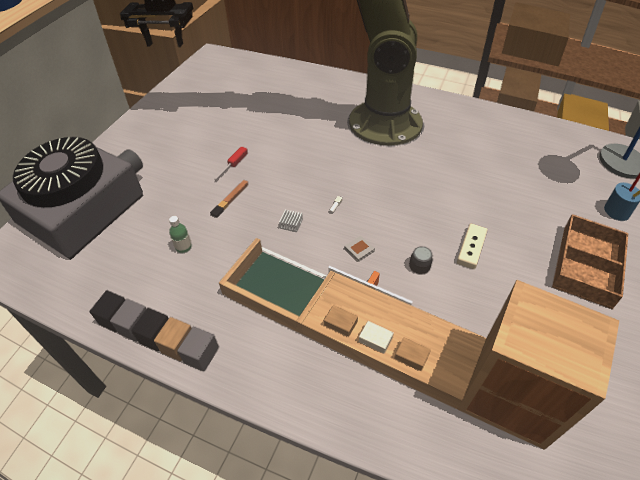

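The top view shows the mount pack at about (256,248), the heat sink at (341,254), the handle at (226,204), and the green compartment spanning cols 270–362 and rows 137–207. The bulb is at (304,299) and the lens at (188,251). I'll enlarge this area.

```bash
cat > h.py <<'E'
import numpy as np, cv2
from bench import ctrl
def ray(m,uv):
    p=(np.array(uv,float)-[m['cx'],m['cy']])/m['fx']; q=p.copy()
    for _ in range(20): q=p/(1+m['k1']*(q@q))
    return np.array([q[0],q[1],1])
def px(uv,z=0,n="top"):
    m=ctrl.camera_model(n);R=np.array(m['R']);d=R.T@ray(m,uv);c=-R.T@np.array(m['t'])
    return (c+d*(z-c[2])/d[2])
def proj(X,n="top"):
    m=ctrl.camera_model(n);c=np.array(m['R'])@np.array(X)+m['t'];q=c[:2]/c[2]
    return q*(1+m['k1']*(q@q))*m['fx']+[m['cx'],m['cy']]
E
python3 - <<'E'
from h import *
im=cv2.imread("pics/top0.png")[120:320,160:380]
cv2.imwrite("pics/c0.png",cv2.resize(im,(660,600),interpolation=cv2.INTER_CUBIC))
im=cv2.imread("pics/scene0.png")[180:330,210:450]
cv2.imwrite("pics/c1.png",cv2.resize(im,(800,500),interpolation=cv2.INTER_CUBIC))
E
```

```text
(no output)
```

View pics/c0.png

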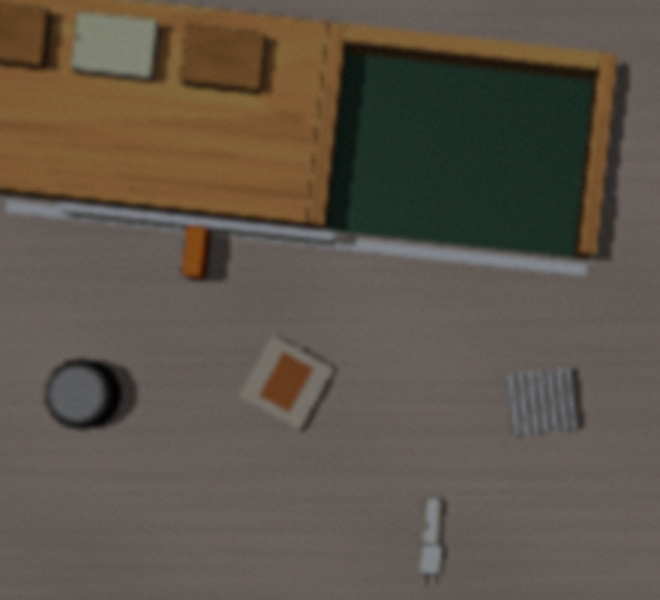

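The crop (3x scale, offset 160,120) shows pack corners at about (277,335),(335,372),(303,431),(241,393) and heat sink corners at (508,374),(575,368),(580,428),(516,435). Its front wall ends are at (325,225) and (580,255), and the handle spans (183–208, 227–277).

Run:
```python
from h import *
np.set_printoptions(precision=4,suppress=True)
c=lambda x,y,z:px((160+(x+.5)/3-.5,120+(y+.5)/3-.5),z)
for n,z,P in[("unitFL(y102?),FRin,FRout,RRout,RL",.045,[(325,225),(580,255),(598,258),(617,57),(345,42)]),("railR",0,[(587,268)]),
 ("pack",.012,[(277,335),(335,372),(303,431),(241,393)]),("hs",.024,[(508,374),(575,368),(580,428),(516,435)]),
 ("handle",.042,[(187,227),(208,227),(205,277),(183,276)]),("bulb",.006,[(433,497),(427,583),(441,545),(420,545)]),("lens",.045,[(80,393)]),("dooredges",.043,[(350,241)])]:
    Q=np.array([c(x,y,z) for x,y in P]);print(n,Q[:,:2].tolist() and Q[:,:2].round(4).tolist(),Q.mean(0)[:2])
    if n in("pack","hs"): print(np.degrees([np.arctan2(*(Q[(i+1)%4]-Q[i])[1::-1]) for i in range(4)]),[np.linalg.norm(Q[(i+1)%4]-Q[i]) for i in range(4)])
s=ctrl.get_state()
from scipy.spatial.transform import Rotation as R
print(R.from_rotvec(s['tool_rot']).as_matrix())
```

```text
unitFL(y102?),FRin,FRout,RRout,RL [[0.6036, 0.0669], [0.5823, -0.1113], [0.5802, -0.1239], [0.7214, -0.1379], [0.7319, 0.0527]] [ 0.6439 -0.0507]
railR [[0.5772, -0.1206]] [ 0.5772 -0.1206]
pack [[0.5285, 0.1026], [0.5019, 0.0613], [0.4599, 0.0841], [0.4871, 0.1282]] [0.4943 0.0941]
[-122.6906  151.4864   58.3357  -31.7811] [np.float64(0.04914021419088447), np.float64(0.047854850623683005), np.float64(0.05186168758762705), np.float64(0.04866278326010163)]
hs [[0.4998, -0.0617], [0.504, -0.1093], [0.4614, -0.1126], [0.4566, -0.0672]] [ 0.4805 -0.0877]
[ -85.0199 -175.5489   96.0753    7.2307] [np.float64(0.047750439009010895), np.float64(0.04267202720845086), np.float64(0.045653502211833466), np.float64(0.04357643268512606)]
handle [[0.6025, 0.1632], [0.6025, 0.1486], [0.5676, 0.1507], [0.5683, 0.166]] [0.5852 0.1571]
bulb [[0.4123, -0.0086], [0.351, -0.0041], [0.378, -0.0142], [0.3781, 0.0008]] [ 0.3799 -0.0065]
lens [[0.4868, 0.2367]] [0.4868 0.2367]
dooredges [[0.5926, 0.0495]] [0.5926 0.0495]
[[ 0.9682  0.2501 -0.0005]
 [ 0.2501 -0.9682  0.0016]
 [-0.0001 -0.0017 -1.    ]]
```

```bash
cat >> h.py <<'E'
from scipy.spatial.transform import Rotation as Ro
O=np.array([.593,-.022]); YAW=-6.5
def u2w(x,y):
    c,s=np.cos(np.radians(YAW)),np.sin(np.radians(YAW)); return O+[c*x-s*y,s*x+c*y]
def w2u(p):
    c,s=np.cos(np.radians(YAW)),np.sin(np.radians(YAW)); d=np.array(p[:2])-O; return np.array([c*d[0]+s*d[1],-s*d[0]+c*d[1]])
def tool(yaw): return Ro.from_euler('z',yaw,degrees=True)*Ro.from_rotvec([np.pi,0,0])
def plan(wps):
    """wps: (x,y,z,yaw) goals, one per call; prints shift mm / turn deg of each call"""
    s=ctrl.get_state(); p=s['position']; R=Ro.from_rotvec(s['tool_rot'])
    print('at',p.round(4),'u',w2u(p).round(4),'yaw',round(float(R.as_euler('zyx',degrees=True)[0]),1),'F',np.round(s['ft_force'],1),'t',s['time'],'g',s['grip_width'])
    for w in wps:
        q=np.array(w[:3]); Q=tool(w[3]); d=R.inv().apply(q-p)*1000
        print('travel mm',d.round(0).tolist(),'turn',(R.inv()*Q).as_rotvec(degrees=True).round(1).tolist(),'len',round(np.linalg.norm(d)))
        p,R=q,Q
E
python3 - <<'E'
from h import *
plan([(.33,-.46,.2,22),(.45,-.26,.2,40),(.5205,-.04,.2,58),(.5205,.136,.12,58),(.5205,.136,.018,58)])
E
```

```text
at [ 0.1624 -0.6289  0.2356] u [-0.3591 -0.6517] yaw -14.5 F [0.6 0.5 0.4] t 0.1 g 0.9974098294759594
travel mm [205.0, -122.0, 36.0] turn [-0.1, 0.0, -7.5] len 241
travel mm [186.0, -140.0, -0.0] turn [0.0, 0.0, -18.0] len 233
travel mm [195.0, -123.0, -0.0] turn [0.0, 0.0, -18.0] len 231
travel mm [149.0, -93.0, 80.0] turn [0.0, 0.0, 0.0] len 193
travel mm [0.0, -0.0, 102.0] turn [0.0, 0.0, 0.0] len 102
```

>>> step_arm --commands '[{"travel":[0.205,-0.122,0.036],"turn":[0,0,-7.5]},{"travel":[0.205,-0.122,0.036],"turn":[0,0,-7.5]},{"travel":[0.205,-0.122,0.036],"turn":[0,0,-7.5]},{"travel":[0.205,-0.122,0.036],"turn":[0,0,-7.5]},{"travel":[0.205,-0.122,0.036],"turn":[0,0,-7.5]}]' --gripper 0.2

```text
time: 0.6
position: [0.3324, -0.4571, 0.1998]
tool_rot: [-3.082, -0.602, -0.0]
ft_force: [0.1, 0.1, 0.4]
grip_width: 0.629
grip_force: 0.0
```

>>> step_arm --commands '[{"travel":[0.186,-0.14,0],"turn":[0,0,-18]},{"travel":[0.186,-0.14,0],"turn":[0,0,-18]},{"travel":[0.186,-0.14,0],"turn":[0,0,-18]},{"travel":[0.186,-0.14,0],"turn":[0,0,-18]},{"travel":[0.186,-0.14,0],"turn":[0,0,-18]}]'

```text
time: 1.1
position: [0.4522, -0.2563, 0.2005]
tool_rot: [-2.949, -1.08, -0.001]
ft_force: [0.0, -0.8, -0.1]
grip_width: 0.227
grip_force: 0.0
```

>>> step_arm --commands '[{"travel":[0.195,-0.123,0],"turn":[0,0,-18]},{"travel":[0.195,-0.123,0],"turn":[0,0,-18]},{"travel":[0.195,-0.123,0],"turn":[0,0,-18]},{"travel":[0.195,-0.123,0],"turn":[0,0,-18]},{"travel":[0.195,-0.123,0],"turn":[0,0,-18]}]'

```text
time: 1.6
position: [0.5213, -0.0362, 0.2006]
tool_rot: [-2.744, -1.529, -0.001]
ft_force: [0.1, 0.1, -1.0]
grip_width: 0.199
grip_force: 0.0
```

Run:
```python
from h import *
plan([(.5205,.136,.12,58),(.5205,.136,.018,58)])
```

```text
at [ 0.5213 -0.0362  0.2006] u [-0.0696 -0.0223] yaw -58.2 F [ 0.1  0.1 -1. ] t 1.6 g 0.19948590028795338
travel mm [146.0, -91.0, 81.0] turn [-0.0, -0.1, 0.2] len 190
travel mm [0.0, -0.0, 102.0] turn [0.0, 0.0, 0.0] len 102
```

>>> step_arm --commands '[{"travel":[0.146,-0.091,0.08]},{"travel":[0.146,-0.091,0.08]},{"travel":[0.146,-0.091,0.08]},{"travel":[0.146,-0.091,0.08]},{"travel":[0.146,-0.091,0.08]}]'

```text
$.commands[0]: bad value
```

>>> step_arm --commands '[{"travel":[0,0,0.04]},{"travel":[0,0,0.08]},{"travel":[0,0,0.095]},{"travel":[0,0,0.101]},{"travel":[0,0,0.101]}]'

```text
$.commands[0]: bad value
```

Run:
```python
from h import *
plan([(.5205,.136,.018,58)])
im=ctrl.get_image("top")[:,:,::-1][120:320,140:360]
cv2.imwrite("pics/c2.png",cv2.resize(im,(660,600),interpolation=cv2.INTER_CUBIC))
```

```text
at [ 0.5213 -0.0362  0.2006] u [-0.0696 -0.0223] yaw -58.2 F [ 0.1  0.1 -1. ] t 1.6 g 0.19948590028795338
travel mm [146.0, -91.0, 183.0] turn [-0.0, -0.1, 0.2] len 251
```

View pics/c2.png

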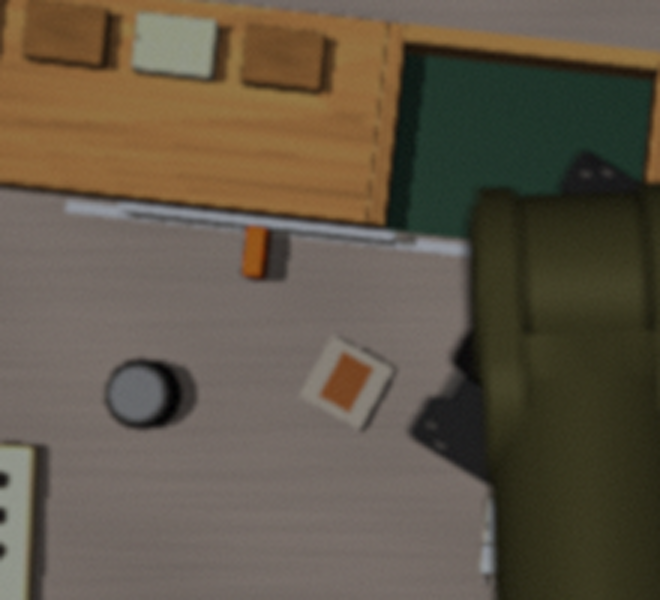

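The moves were refused because a turn is required. The picture shows the pack unmoved, with the gripper to its right, so I'll repeat the moves with turns.

>>> step_arm --commands '[{"travel":[0.146,-0.091,0.08],"turn":[0,0,0]},{"travel":[0.146,-0.091,0.08],"turn":[0,0,0]},{"travel":[0.146,-0.091,0.08],"turn":[0,0,0]},{"travel":[0.146,-0.091,0.08],"turn":[0,0,0]},{"travel":[0.146,-0.091,0.08],"turn":[0,0,0]}]'

```text
time: 2.15
position: [0.5181, 0.1371, 0.1182]
tool_rot: [-2.737, -1.533, 0.004]
ft_force: [-0.1, -0.4, 0.4]
grip_width: 0.199
grip_force: 0.0
```

>>> step_arm --commands '[{"travel":[0,0,0.04],"turn":[0,0,0]},{"travel":[0,0,0.08],"turn":[0,0,0]},{"travel":[0,0,0.095],"turn":[0,0,0]},{"travel":[0,0,0.101],"turn":[0,0,0]},{"travel":[0,0,0.101],"turn":[0,0,0]}]'

```text
time: 2.65
position: [0.5215, 0.1308, 0.0198]
tool_rot: [-2.748, -1.522, 0.0]
ft_force: [-0.7, 0.5, -0.1]
grip_width: 0.202
grip_force: 0.0
```

>>> step_arm --commands '[{"travel":[-0.006,0,0],"turn":[0,0,0]},{"travel":[-0.012,0,0],"turn":[0,0,0]},{"travel":[-0.018,0,0],"turn":[0,0,0]},{"travel":[-0.024,0,0],"turn":[0,0,0]},{"travel":[-0.03,0,0],"turn":[0,0,0]}]'

```text
time: 3.15
position: [0.5053, 0.105, 0.0199]
tool_rot: [2.748, 1.522, 0.001]
ft_force: [-0.1, 0.3, 0.4]
grip_width: 0.196
grip_force: 0.1
```

>>> step_arm --commands '[{"travel":[-0.006,0,0],"turn":[0,0,0]},{"travel":[-0.012,0,0],"turn":[0,0,0]},{"travel":[-0.018,0,0],"turn":[0,0,0]},{"travel":[-0.022,0,0],"turn":[0,0,0]},{"travel":[-0.025,0,0],"turn":[0,0,0]}]'

```text
time: 3.65
position: [0.4918, 0.084, 0.0194]
tool_rot: [2.748, 1.522, -0.0]
ft_force: [-0.0, -0.1, -0.6]
grip_width: 0.2
grip_force: 0.1
```

Run:
```python
from h import *
P=np.array([.473,.060]); h=np.radians(-31.7); f=lambda d:P-d*np.array([np.cos(h),np.sin(h)])
s=ctrl.get_state()['position']
plan([(s[0]+.008,s[1]+.0125,.10,58),(*f(.042),.10,103),(*f(.042),.10,148.3),(*f(.042),.018,148.3)])
```

```text
at [0.4918 0.084  0.0194] u [-0.1126  0.0938] yaw -58.0 F [-0.  -0.1 -0.6] t 3.65 g 0.19968616616773774
travel mm [15.0, 0.0, -81.0] turn [-0.0, 0.0, -0.0] len 82
travel mm [-45.0, -45.0, -0.0] turn [0.0, 0.0, -45.0] len 64
travel mm [0.0, 0.0, 0.0] turn [0.0, 0.0, -45.3] len 0
travel mm [0.0, -0.0, 82.0] turn [0.0, 0.0, 0.0] len 82
```

>>> step_arm --commands '[{"travel":[0.015,0,0],"turn":[0,0,0]},{"travel":[0.015,0,-0.04],"turn":[0,0,0]},{"travel":[0.015,0,-0.08],"turn":[0,0,0]},{"travel":[0.015,0,-0.08],"turn":[0,0,-8]},{"travel":[0.015,0,-0.08],"turn":[0,0,-16]}]'

```text
time: 4.15
position: [0.501, 0.0973, 0.101]
tool_rot: [2.502, 1.896, 0.003]
ft_force: [-0.7, -0.8, -1.0]
grip_width: 0.198
grip_force: 0.0
```

>>> step_arm --commands '[{"travel":[0,0,0],"turn":[0,0,-8]},{"travel":[0,0,0],"turn":[0,0,-16]},{"travel":[0,0,0],"turn":[0,0,-24]},{"travel":[0,0,0],"turn":[0,0,-32]},{"travel":[0,0,0],"turn":[0,0,-40]}]'

```text
time: 4.65
position: [0.4998, 0.0972, 0.0994]
tool_rot: [-1.703, -2.64, 0.0]
ft_force: [0.6, -0.2, 0.6]
grip_width: 0.204
grip_force: 0.0
```

>>> step_arm --commands '[{"travel":[0,0,0],"turn":[0,0,-8]},{"travel":[0,0,0],"turn":[0,0,-16]},{"travel":[0,0,0],"turn":[0,0,-24]},{"travel":[0,0,0],"turn":[0,0,-34]},{"travel":[0,0,0],"turn":[0,0,-34]}]'

```text
time: 5.15
position: [0.4998, 0.0971, 0.0994]
tool_rot: [-0.864, -3.02, -0.0]
ft_force: [0.9, -0.1, 0.4]
grip_width: 0.202
grip_force: 0.0
```

Run:
```python
from h import *
P=np.array([.4735,.057]); h=np.radians(-31.7); f=lambda d:P-d*np.array([np.cos(h),np.sin(h)])
plan([(*f(.042),.10,148.3)])
im=ctrl.get_image("scene")[:,:,::-1][170:320,270:470]
cv2.imwrite("pics/c3.png",cv2.resize(im,(800,600),interpolation=cv2.INTER_CUBIC))
```

```text
at [0.4998 0.0971 0.0994] u [-0.106   0.1078] yaw -148.1 F [ 0.9 -0.1  0.4] t 5.15 g 0.20239204616549114
travel mm [43.0, -48.0, -1.0] turn [-0.0, -0.0, -0.2] len 65
```

View pics/c3.png

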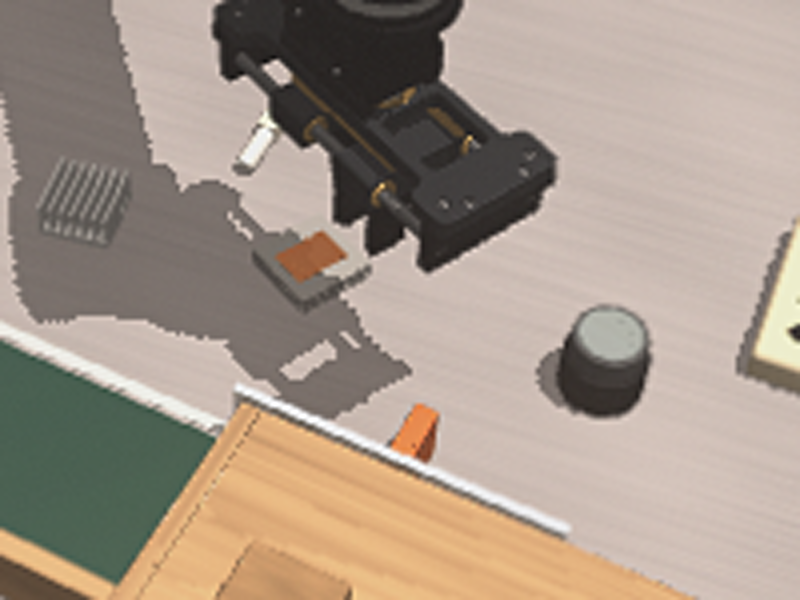

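The scene crop (4x scale, offset 270,170) shows the pack with its amber centre at about (311,257). Visible top corners are left (254,249), bottom (303,297) and right (369,264). The gripper is clear behind it.

Run:
```python
from h import *
c=lambda x,y,z:px((270+x/4,170+y/4),z,"scene")[:2].round(4)
for p in[(311,257),(254,249),(303,297),(369,264)]:print(c(*p,.012),w2u(c(*p,.012)).round(3))
P=np.array([.4735,.056]); h=np.radians(-31.7); f=lambda d:P-d*np.array([np.cos(h),np.sin(h)])
plan([(*f(.042),.10,148.3),(*f(.042),.018,148.3)])
```

```text
[0.4687 0.0539] [-0.132  0.061]
[0.4755 0.0203] [-0.122  0.029]
[0.4991 0.0605] [-0.103  0.071]
[0.4609 0.0875] [-0.144  0.094]
at [0.4999 0.0971 0.0994] u [-0.106   0.1078] yaw -148.0 F [-0.1  0.6  0.4] t 5.2 g 0.1965600477903656
travel mm [43.0, -49.0, -1.0] turn [-0.0, -0.0, -0.3] len 65
travel mm [0.0, -0.0, 82.0] turn [0.0, 0.0, 0.0] len 82
```

```bash
cat >> h.py <<'E'
def push(P0,a0,L,s0,off=.0345,step=.008,back=.0075,n=None):
    """rows for pushing from unit pose P0 (normal angle a0 deg, unit frame) along length L, angle going to 0 at s0*L"""
    ds=.001; p=np.array(P0,float); pts=[]
    k=np.arange(-back,L+1e-9,ds)
    for s in k:
        a=np.radians(a0*max(0,1-max(s,0)/(s0*L))); n_=np.array([np.cos(a),np.sin(a)])
        q=p+min(s,0)*n_
        pts.append((*u2w(*(q-off*n_)),np.degrees(a)+YAW+180)); 
        if s>=0: p=p+ds*n_
    print('end pack',p)
    idx=list(range(0,len(pts),int(step/ds))); 
    if idx[-1]!=len(pts)-1: idx.append(len(pts)-1)
    W=[pts[i] for i in idx]
    print('start',np.round(W[0],4))
    for c in range(0,len(W)-1,5):
        b=W[c]; print([[*[round(float(v)*1000,1) for v in tool(b[2]).inv().apply([w[0]-b[0],w[1]-b[1],0])[:2]],round(b[2]-w[2],1)] for w in W[c+1:c+6]])
E
python3 - <<'E'
from h import *
push((-.13,.0605),-24.,.198,.9)
E
```

```text
end pack [0.06283442 0.02372045]
start [4.345e-01 7.410e-02 1.495e+02]
[[-7.5, -0.0, np.float64(-0.1)], [-15.5, -0.6, np.float64(-1.1)], [-23.5, -1.0, np.float64(-2.2)], [-31.5, -1.3, np.float64(-3.3)], [-39.6, -1.4, np.float64(-4.4)]]
[[-8.0, -0.6, np.float64(-1.1)], [-16.0, -1.0, np.float64(-2.2)], [-24.0, -1.3, np.float64(-3.2)], [-32.1, -1.4, np.float64(-4.3)], [-40.1, -1.4, np.float64(-5.4)]]
[[-8.0, -0.6, np.float64(-1.1)], [-16.0, -1.0, np.float64(-2.2)], [-24.0, -1.3, np.float64(-3.2)], [-32.1, -1.4, np.float64(-4.3)], [-40.1, -1.4, np.float64(-5.4)]]
[[-8.0, -0.6, np.float64(-1.1)], [-16.0, -1.0, np.float64(-2.2)], [-24.0, -1.3, np.float64(-3.2)], [-32.1, -1.4, np.float64(-4.3)], [-40.1, -1.4, np.float64(-5.4)]]
[[-8.0, -0.6, np.float64(-1.1)], [-16.0, -1.0, np.float64(-2.2)], [-24.0, -1.3, np.float64(-3.2)], [-32.0, -1.0, np.float64(-3.5)], [-40.0, -0.5, np.float64(-3.5)]]
[[-5.0, 0.0, np.float64(0.0)]]
```

>>> step_arm --commands '[{"travel":[0.045,-0.053,0],"turn":[0,0,0]},{"travel":[0.045,-0.053,0],"turn":[0,0,0]},{"travel":[0.045,-0.053,0.04],"turn":[0,0,0]},{"travel":[0.045,-0.053,0.075],"turn":[0,0,0]},{"travel":[0.045,-0.053,0.081],"turn":[0,0,0]}]'

```text
time: 5.7
position: [0.4307, 0.0755, 0.0159]
tool_rot: [-0.868, -3.013, 0.003]
ft_force: [-0.5, -0.2, -1.0]
grip_width: 0.201
grip_force: 0.0
```

Run:
```python
from h import *
plan([(.434,.076,.018,149.5)])
```

```text
at [0.4307 0.0755 0.0159] u [-0.1723  0.0785] yaw -147.9 F [-0.5 -0.2 -1. ] t 5.7 g 0.2009211212002984
travel mm [-3.0, 2.0, -2.0] turn [-0.2, -0.3, -1.6] len 4
```

>>> step_arm --commands '[{"travel":[-0.006,0.001,-0.001],"turn":[0,0,-1.5]},{"travel":[-0.014,0,-0.001],"turn":[0,0,-2.5]},{"travel":[-0.022,0,-0.001],"turn":[0,0,-3.5]},{"travel":[-0.03,0,-0.001],"turn":[0,0,-4.6]},{"travel":[-0.038,0,-0.001],"turn":[0,0,-5.7]}]'

```text
time: 6.2
position: [0.4673, 0.0553, 0.0202]
tool_rot: [0.714, 3.058, 0.0]
ft_force: [-0.4, 0.2, -0.2]
grip_width: 0.204
grip_force: 0.1
```

>>> step_arm --commands '[{"travel":[-0.008,-0.0006,0],"turn":[0,0,-1.1]},{"travel":[-0.016,-0.001,0],"turn":[0,0,-2.2]},{"travel":[-0.024,-0.0013,0],"turn":[0,0,-3.2]},{"travel":[-0.032,-0.0014,0],"turn":[0,0,-4.3]},{"travel":[-0.04,-0.0014,0],"turn":[0,0,-5.4]}]'

```text
time: 6.7
position: [0.5017, 0.0366, 0.0195]
tool_rot: [-0.568, -3.09, 0.0]
ft_force: [-0.0, -0.0, 0.5]
grip_width: 0.198
grip_force: 0.1
```

>>> step_arm --commands '[{"travel":[-0.008,-0.0006,0],"turn":[0,0,-1.1]},{"travel":[-0.016,-0.001,0],"turn":[0,0,-2.2]},{"travel":[-0.024,-0.0013,0],"turn":[0,0,-3.2]},{"travel":[-0.032,-0.0014,0],"turn":[0,0,-4.3]},{"travel":[-0.04,-0.0014,0],"turn":[0,0,-5.4]}]'

```text
time: 7.2
position: [0.5386, 0.0211, 0.0195]
tool_rot: [-0.422, -3.113, 0.0]
ft_force: [-0.2, 0.8, -0.1]
grip_width: 0.198
grip_force: 0.1
```

Run:
```python
from h import *
plan([])
im=ctrl.get_image("scene")[:,:,::-1][170:320,230:430]
cv2.imwrite("pics/c4.png",cv2.resize(im,(800,600),interpolation=cv2.INTER_CUBIC))
```

```text
at [0.5386 0.0211 0.0195] u [-0.0589  0.0366] yaw -164.6 F [-0.2  0.8 -0.1] t 7.2 g 0.1982936000179425
```

View pics/c4.png

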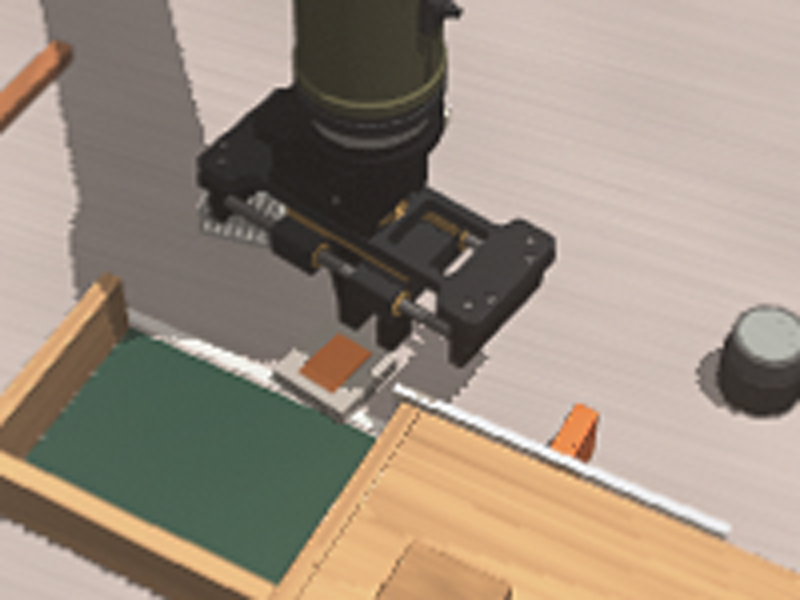

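The pack is square on the fork and starting to enter. Its window is at about (337,362), its near corners are (345,405) and (412,345), and the door's end is at (395,387).

Run:
```python
from h import *
c=lambda x,y,z:w2u(px((230+x/4,170+y/4),z,"scene")).round(4)
for p in[(337,362,.012),(345,405,.012),(412,345,.012),(275,368,.012),(395,387,.043),(413,405,.045),(110,275,.045)]:print(c(*p))
```

```text
[-0.0264  0.0308]
[-0.0025  0.0497]
[-0.0574  0.0621]
[-0.0059  0.0022]
[-0.0064  0.0793]
[0.0008 0.0942]
[ 0.0031 -0.0995]
```

>>> step_arm --commands '[{"travel":[-0.008,-0.0006,0],"turn":[0,0,-1.1]},{"travel":[-0.016,-0.001,0],"turn":[0,0,-2.2]},{"travel":[-0.024,-0.0013,0],"turn":[0,0,-3.2]},{"travel":[-0.032,-0.0014,0],"turn":[0,0,-4.3]},{"travel":[-0.04,-0.0014,0],"turn":[0,0,-5.4]}]'

```text
time: 7.75
position: [0.5769, 0.0091, 0.0195]
tool_rot: [-0.275, -3.13, 0.0]
ft_force: [-0.2, 0.2, 0.2]
grip_width: 0.2
grip_force: 0.1
```

>>> step_arm --commands '[{"travel":[-0.008,-0.0005,0],"turn":[0,0,-1.1]},{"travel":[-0.016,-0.001,0],"turn":[0,0,-2.2]},{"travel":[-0.024,-0.001,0],"turn":[0,0,-3.2]},{"travel":[-0.032,-0.001,0],"turn":[0,0,-3.5]},{"travel":[-0.039,-0.001,0],"turn":[0,0,-3.5]}]'

```text
time: 8.25
position: [0.6151, 0.0014, 0.0195]
tool_rot: [0.181, 3.136, 0.0]
ft_force: [-1.1, 0.5, -0.3]
grip_width: 0.197
grip_force: 0.1
```

>>> step_arm --commands '[{"travel":[-0.005,0,0],"turn":[0,0,0]},{"travel":[-0.008,0,0],"turn":[0,0,0]},{"travel":[-0.01,0,0],"turn":[0,0,0]},{"travel":[-0.011,0,0],"turn":[0,0,0]},{"travel":[-0.011,0,0],"turn":[0,0,0]}]'

```text
time: 8.75
position: [0.6253, 0.0003, 0.0195]
tool_rot: [-0.181, -3.136, 0.0]
ft_force: [0.1, -0.0, -0.2]
grip_width: 0.2
grip_force: 0.0
```

Run:
```python
from h import *
s=ctrl.get_state()['position']; S=w2u(s)
# sink unit pose, normal angle (world -5..+2 -> measured mean)
H=w2u((.4805,-.0877)); print(H)
st=H-[.022+.0095+.012,0]
plan([(*u2w(S[0]-.02,S[1]),s[2],173.5),(*u2w(S[0]-.02,S[1]),.09,173.5),(*u2w(-.08,-.04),.09,173.5),(*u2w(*st),.09,175),(*u2w(*st),.021,175)])
```

```text
[-0.10433938 -0.07801303]
at [6.253e-01 3.000e-04 1.950e-02] u [0.0296 0.0258] yaw -173.4 F [ 0.1 -0.  -0.2] t 8.75 g 0.20026448454919604
travel mm [20.0, -0.0, 0.0] turn [-0.0, -0.0, -0.1] len 20
travel mm [0.0, 0.0, -70.0] turn [0.0, 0.0, 0.0] len 70
travel mm [90.0, -66.0, -0.0] turn [0.0, 0.0, 0.0] len 111
travel mm [68.0, -38.0, -0.0] turn [0.0, 0.0, -1.5] len 78
travel mm [0.0, -0.0, 69.0] turn [0.0, 0.0, 0.0] len 69
```

Run:
```python
from h import *
H=np.array([-.104,-.078]); d=lambda a:np.array([np.cos(np.radians(a)),np.sin(np.radians(a))])
W=[];p=H-.012*d(12);W.append((*u2w(*(p-.0315*d(12))),12+173.5))
p=H-.004*d(12);W.append((*u2w(*(p-.0315*d(12))),12+173.5)); L=-.004
while L<.170-1e-6:
    st=min(.008,.170-L); f=lambda L:1 if L<.1 else max(0,1-(L-.1)/.06)
    p=p+st*d((15 if L>=0 else 12)*f(L)); L+=st; W.append((*u2w(*(p-.0315*d(12*f(L)))),12*f(L)+173.5))
print('end',p)
S=w2u(ctrl.get_state()['position']); z=.0195
plan([(*u2w(S[0]-.02,S[1]),z,173.5),(*u2w(S[0]-.02,S[1]),.09,173.5),(*u2w(-.08,-.04),.09,179.5),(*W[0][:2],.09,185.5),(*W[0][:2],z,185.5)])
for c in range(0,len(W)-1,5):
    b=W[c]; print([[*[round(float(v)*1000,1) for v in tool(b[2]).inv().apply([w[0]-b[0],w[1]-b[1],0])[:2]],float(round(b[2]-w[2],1))] for w in W[c+1:c+6]])
```

```text
end [ 0.06181611 -0.04344311]
at [6.253e-01 3.000e-04 1.950e-02] u [0.0296 0.0258] yaw -173.4 F [ 0.1 -0.  -0.2] t 8.75 g 0.20026448454919604
travel mm [20.0, -0.0, 0.0] turn [-0.0, -0.0, -0.1] len 20
travel mm [0.0, 0.0, -70.0] turn [0.0, 0.0, 0.0] len 70
travel mm [90.0, -66.0, -0.0] turn [0.0, 0.0, -6.0] len 111
travel mm [71.0, -40.0, -0.0] turn [0.0, 0.0, -6.0] len 81
travel mm [-0.0, -0.0, 70.0] turn [0.0, 0.0, 0.0] len 70
[[-8.0, -0.0, 0.0], [-16.0, -0.0, 0.0], [-24.0, 0.4, 0.0], [-32.0, 0.8, 0.0], [-40.0, 1.3, 0.0]]
[[-8.0, 0.4, 0.0], [-16.0, 0.8, 0.0], [-24.0, 1.3, 0.0], [-32.0, 1.7, 0.0], [-39.9, 2.1, 0.0]]
[[-8.0, 0.4, 0.0], [-16.0, 0.8, 0.0], [-24.0, 1.3, 0.0], [-32.0, 1.7, 0.0], [-40.0, 3.0, 1.6]]
[[-8.0, 1.2, 1.6], [-16.0, 2.2, 3.2], [-24.1, 2.9, 4.8], [-32.2, 3.3, 6.4], [-40.2, 3.4, 8.0]]
[[-8.0, 1.0, 1.6], [-16.0, 1.2, 2.4], [-22.0, 1.0, 2.4]]
```

>>> step_arm --commands '[{"travel":[0.01,0,0],"turn":[0,0,0]},{"travel":[0.02,0,0],"turn":[0,0,0]},{"travel":[0.02,0,-0.03],"turn":[0,0,0]},{"travel":[0.02,0,-0.07],"turn":[0,0,0]},{"travel":[0.02,0,-0.07],"turn":[0,0,0]}]'

```text
time: 9.25
position: [0.6079, 0.0035, 0.0947]
tool_rot: [0.18, 3.128, -0.001]
ft_force: [1.6, 0.2, 0.9]
grip_width: 0.203
grip_force: 0.0
```

>>> step_arm --commands '[{"travel":[0.09,-0.066,0],"turn":[0,0,-6]},{"travel":[0.09,-0.066,0],"turn":[0,0,-6]},{"travel":[0.09,-0.066,0],"turn":[0,0,-6]},{"travel":[0.09,-0.066,0],"turn":[0,0,-6]}]'

```text
time: 9.65
position: [0.5054, -0.055, 0.0885]
tool_rot: [-0.022, -3.139, 0.005]
ft_force: [0.0, -1.2, 0.2]
grip_width: 0.204
grip_force: 0.0
```

>>> step_arm --commands '[{"travel":[0.071,-0.04,0],"turn":[0,0,-6]},{"travel":[0.071,-0.04,0],"turn":[0,0,-6]},{"travel":[0.071,-0.04,0],"turn":[0,0,-6]}]'

```text
time: 9.95
position: [0.4333, -0.095, 0.0884]
tool_rot: [0.139, -3.134, 0.006]
ft_force: [0.1, 0.6, 0.3]
grip_width: 0.203
grip_force: 0.0
```

Run:
```python
from h import *
n=np.array([np.cos(np.radians(5.5)),np.sin(np.radians(5.5))])
q=u2w(-.104,-.078)-.0435*n
plan([(*q,.0195,185.5)])
im=ctrl.get_image("scene")[:,:,::-1][150:300,200:400]
cv2.imwrite("pics/c5.png",cv2.resize(im,(800,600),interpolation=cv2.INTER_CUBIC))
```

```text
at [ 0.4333 -0.095   0.0884] u [-0.1505 -0.0906] yaw 174.9 F [0.1 0.6 0.3] t 9.95 g 0.20345743368948901
travel mm [-5.0, 3.0, 69.0] turn [-0.2, -0.3, -0.4] len 69
```

View pics/c5.png

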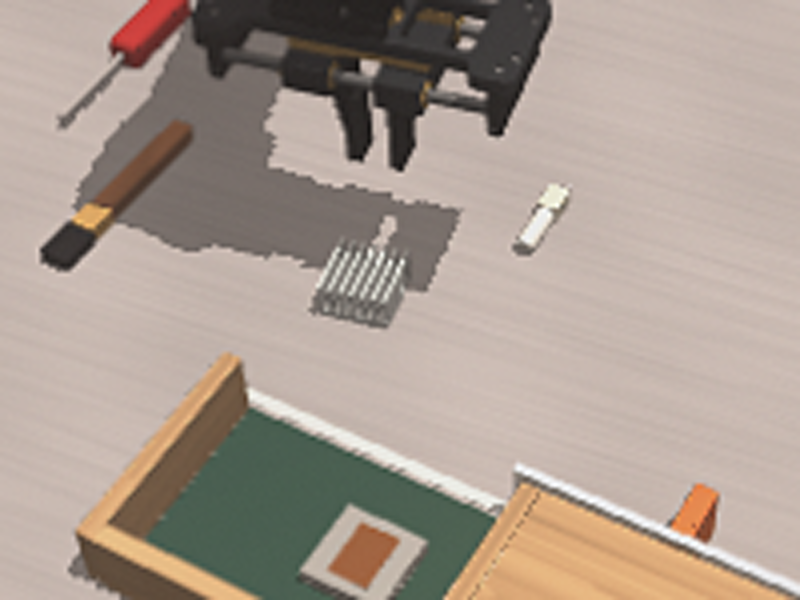

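The pack is well inside the compartment at about (365,552). The sink's front bottom edge runs from (312,311) to (388,328), and its top back edge from (343,240) to (409,252). The bulb and brush are untouched.

Run:
```python
from h import *
c=lambda x,y,z:px((200+x/4,150+y/4),z,"scene")[:2]
A,B=c(312,311,0),c(388,328,0);C,D=c(343,240,.024),c(409,252,.024)
for q in(A,B,C,D,(A+B+C+D)/4):print(q.round(4),w2u(q).round(4))
for a,b in((A,B),(C,D),(A,C),(B,D)):print(np.degrees(np.arctan2(*(b-a)[::-1])),np.linalg.norm(b-a))
print('pack',w2u(c(365,552,.012)))
```

```text
[ 0.503 -0.114] [-0.079  -0.1016]
[ 0.4981 -0.0653] [-0.0894 -0.0538]
[ 0.4621 -0.1108] [-0.12   -0.1031]
[ 0.4562 -0.0692] [-0.1306 -0.0624]
[ 0.4799 -0.0898] [-0.1047 -0.0802]
95.7648602386865 0.04893748766275854
98.07392792056379 0.042046547533085885
175.4800822432974 0.041010672469620944
-174.7761131712156 0.04204766021101936
pack [0.06244941 0.02448223]
```

>>> step_arm --commands '[{"travel":[-0.003,0.002,0.04],"turn":[0,0,0]},{"travel":[-0.003,0.002,0.06],"turn":[0,0,0]},{"travel":[-0.003,0.002,0.068],"turn":[0,0,0]},{"travel":[-0.004,0.002,0.068],"turn":[0,0,0]}]'

```text
time: 10.4
position: [0.4413, -0.0876, 0.021]
tool_rot: [0.152, -3.137, -0.004]
ft_force: [0.1, 0.9, -0.3]
grip_width: 0.197
grip_force: 0.0
```

>>> step_arm --commands '[{"travel":[-0.008,0,0],"turn":[0,0,0]},{"travel":[-0.016,0,0],"turn":[0,0,0]},{"travel":[-0.024,0.0004,0],"turn":[0,0,0]},{"travel":[-0.032,0.0008,0],"turn":[0,0,0]},{"travel":[-0.04,0.0013,0],"turn":[0,0,0]}]'

```text
time: 10.9
position: [0.4816, -0.0846, 0.0219]
tool_rot: [-0.147, 3.138, -0.001]
ft_force: [-1.0, -0.3, -0.4]
grip_width: 0.198
grip_force: 0.3
```

>>> step_arm --commands '[{"travel":[-0.008,0.0005,0],"turn":[0,0,0]},{"travel":[-0.016,0.001,0],"turn":[0,0,0]},{"travel":[-0.024,0.0015,0],"turn":[0,0,0]},{"travel":[-0.032,0.002,0],"turn":[0,0,0]},{"travel":[-0.04,0.0025,0],"turn":[0,0,0]}]'

```text
time: 11.4
position: [0.5208, -0.0781, 0.0215]
tool_rot: [0.148, -3.138, 0.0]
ft_force: [-0.6, -0.3, 0.2]
grip_width: 0.196
grip_force: 0.3
```

Run:
```python
from h import *
plan([])
im=ctrl.get_image("scene")[:,:,::-1][170:320,200:400]
cv2.imwrite("pics/c6.png",cv2.resize(im,(800,600),interpolation=cv2.INTER_CUBIC))
```

```text
at [ 0.5208 -0.0781  0.0215] u [-0.0654 -0.064 ] yaw 174.6 F [-0.6 -0.3  0.2] t 11.4 g 0.19556332631379264
```

View pics/c6.png

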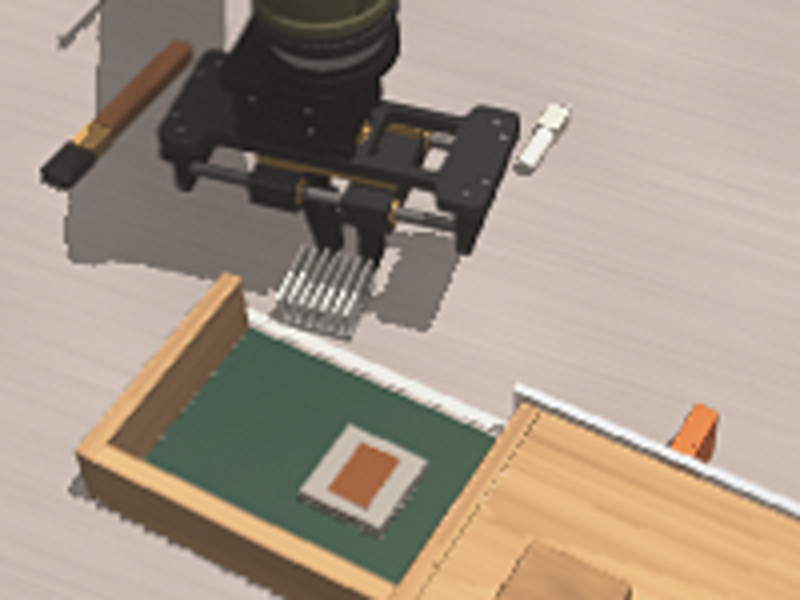

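The sink rides squarely on the fork just outside the opening, with its front edge at (272,320)–(350,337), left of the right wall. I'll carry on.

>>> step_arm --commands '[{"travel":[-0.008,0.0005,0],"turn":[0,0,0]},{"travel":[-0.016,0.001,0],"turn":[0,0,0]},{"travel":[-0.024,0.0015,0],"turn":[0,0,0]},{"travel":[-0.032,0.002,0],"turn":[0,0,0]},{"travel":[-0.04,0.003,0],"turn":[0,0,1.6]}]'

```text
time: 11.95
position: [0.5604, -0.0715, 0.0215]
tool_rot: [0.103, -3.14, -0.0]
ft_force: [-1.0, -0.6, 0.3]
grip_width: 0.203
grip_force: 0.3
```

>>> step_arm --commands '[{"travel":[-0.008,0.001,0],"turn":[0,0,1.6]},{"travel":[-0.016,0.002,0],"turn":[0,0,3.2]},{"travel":[-0.024,0.003,0],"turn":[0,0,4.8]},{"travel":[-0.032,0.003,0],"turn":[0,0,6.4]},{"travel":[-0.04,0.0035,0],"turn":[0,0,8]}]'

```text
time: 12.45
position: [0.6, -0.0654, 0.0215]
tool_rot: [-0.118, -3.139, 0.0]
ft_force: [-1.0, -0.1, 0.3]
grip_width: 0.198
grip_force: 0.3
```

>>> step_arm --commands '[{"travel":[-0.007,0.001,0],"turn":[0,0,1.6]},{"travel":[-0.013,0.001,0],"turn":[0,0,2.4]},{"travel":[-0.017,0.001,0],"turn":[0,0,2.4]},{"travel":[-0.019,0.001,0],"turn":[0,0,2.4]},{"travel":[-0.019,0.001,0],"turn":[0,0,2.4]}]'

```text
time: 12.95
position: [0.6187, -0.0659, 0.0215]
tool_rot: [0.181, 3.136, -0.0]
ft_force: [0.5, 0.0, 0.4]
grip_width: 0.198
grip_force: 0.0
```

>>> step_arm --commands '[{"travel":[0.01,0,0],"turn":[0,0,0]},{"travel":[0.02,0,0],"turn":[0,0,0]},{"travel":[0.02,0,-0.03],"turn":[0,0,0]},{"travel":[0.02,0,-0.07],"turn":[0,0,0]},{"travel":[0.02,0,-0.08],"turn":[0,0,0]}]' --gripper 0

```text
time: 13.45
position: [0.5998, -0.0631, 0.1055]
tool_rot: [0.18, 3.131, -0.002]
ft_force: [0.7, 0.1, -0.2]
grip_width: 0.0
grip_force: 0.0
```

Run:
```python
from h import *
im=ctrl.get_image("scene")[:,:,::-1][200:320,200:400]
cv2.imwrite("pics/c7.png",cv2.resize(im,(800,480),interpolation=cv2.INTER_CUBIC))
H=.174
plan([(*u2w(-.06,.08),.12,173.5),(*u2w(-.03,H+.045),.12,173.5),(*u2w(-.03,H+.045),.032,173.5)])
```

```text
at [ 0.6    -0.0633  0.1055] u [ 0.0116 -0.0403] yaw -173.4 F [0.7 0.6 1.3] t 13.5 g 0.002581431882376801
travel mm [72.0, 120.0, -15.0] turn [-0.1, 0.3, -0.1] len 141
travel mm [-30.0, 139.0, 0.0] turn [0.0, 0.0, 0.0] len 142
travel mm [0.0, -0.0, 88.0] turn [0.0, 0.0, 0.0] len 88
```

View pics/c7.png

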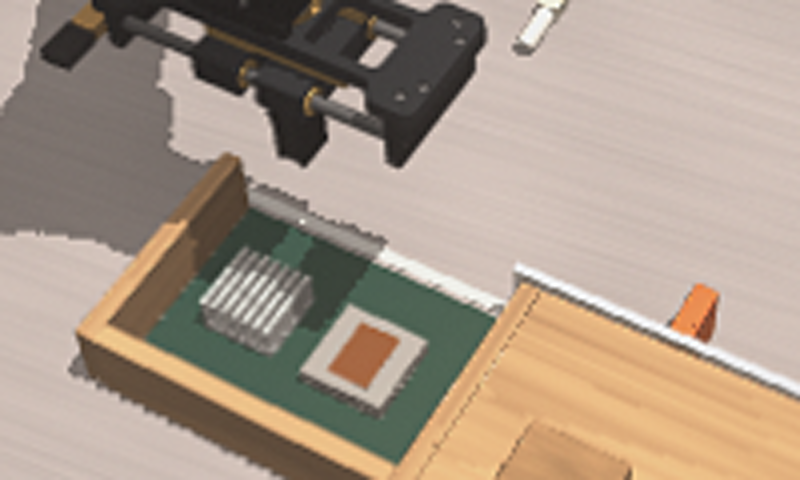

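Both objects are well inside. The sink is at about (257,300) and the pack at (363,358). Next is the door handle, at about (700,310).

>>> step_arm --commands '[{"travel":[0.072,0.12,-0.015],"turn":[0,0,0]},{"travel":[0.072,0.12,-0.015],"turn":[0,0,0]},{"travel":[0.072,0.12,-0.015],"turn":[0,0,0]},{"travel":[0.072,0.12,-0.015],"turn":[0,0,0]}]'

```text
time: 13.9
position: [0.537, 0.0707, 0.1163]
tool_rot: [-0.166, -3.136, -0.001]
ft_force: [0.3, -0.6, -0.0]
grip_width: 0.006
grip_force: 0.0
```

>>> step_arm --commands '[{"travel":[-0.03,0.139,0],"turn":[0,0,0]},{"travel":[-0.03,0.139,0],"turn":[0,0,0]},{"travel":[-0.03,0.139,0],"turn":[0,0,0]},{"travel":[-0.03,0.139,0],"turn":[0,0,0]},{"travel":[-0.03,0.139,0],"turn":[0,0,0]}]'

```text
time: 14.4
position: [0.5854, 0.1993, 0.1151]
tool_rot: [-0.177, -3.134, 0.001]
ft_force: [0.8, -0.0, -0.7]
grip_width: 0.003
grip_force: 0.0
```

Run:
```python
from h import *
plan([(*u2w(-.03,.219),.032,173.5),(*u2w(-.03,.022),.032,173.5)])
```

```text
at [0.5854 0.1993 0.1151] u [-0.0326  0.219 ] yaw -173.5 F [ 0.8 -0.  -0.7] t 14.4 g 0.0028047571701255497
travel mm [-3.0, 0.0, 83.0] turn [-0.1, -0.1, 0.0] len 83
travel mm [-0.0, -197.0, -0.0] turn [0.0, 0.0, 0.0] len 197
```

>>> step_arm --commands '[{"travel":[0,0,0.04],"turn":[0,0,0]},{"travel":[0,0,0.075],"turn":[0,0,0]},{"travel":[0,0,0.083],"turn":[0,0,0]},{"travel":[0,-0.01,0.083],"turn":[0,0,0]},{"travel":[0,-0.02,0.083],"turn":[0,0,0]}]'

```text
time: 14.9
position: [0.5851, 0.1774, 0.0348]
tool_rot: [0.182, 3.135, -0.0]
ft_force: [-0.2, -0.7, 0.6]
grip_width: 0.005
grip_force: 0.0
```

>>> step_arm --commands '[{"travel":[0,-0.008,0],"turn":[0,0,0]},{"travel":[0,-0.016,0],"turn":[0,0,0]},{"travel":[0,-0.024,0],"turn":[0,0,0]},{"travel":[0,-0.032,0],"turn":[0,0,0]},{"travel":[0,-0.04,0],"turn":[0,0,0]}]'

```text
time: 15.4
position: [0.58, 0.1386, 0.034]
tool_rot: [0.181, 3.135, 0.0]
ft_force: [0.3, 0.3, 1.8]
grip_width: 0.007
grip_force: 0.7
```

>>> step_arm --commands '[{"travel":[0,-0.008,0],"turn":[0,0,0]},{"travel":[0,-0.016,0],"turn":[0,0,0]},{"travel":[0,-0.024,0],"turn":[0,0,0]},{"travel":[0,-0.032,0],"turn":[0,0,0]},{"travel":[0,-0.04,0],"turn":[0,0,0]}]'

```text
time: 15.9
position: [0.5751, 0.0987, 0.0335]
tool_rot: [0.181, 3.136, -0.0]
ft_force: [1.0, 1.4, 0.7]
grip_width: 0.006
grip_force: 0.7
```

Run:
```python
from h import *
plan([(*u2w(-.03,.03),.032,173.5)])
```

```text
at [0.5751 0.0987 0.0335] u [-0.0315  0.1179] yaw -173.4 F [1.  1.4 0.7] t 15.9 g 0.005771828462179617
travel mm [-2.0, -88.0, 1.0] turn [-0.0, 0.0, -0.1] len 88
```

>>> step_arm --commands '[{"travel":[0,-0.008,0],"turn":[0,0,0]},{"travel":[0,-0.016,0],"turn":[0,0,0]},{"travel":[0,-0.024,0],"turn":[0,0,0]},{"travel":[0,-0.032,0],"turn":[0,0,0]},{"travel":[0,-0.04,0],"turn":[0,0,0]}]'

```text
time: 16.4
position: [0.5704, 0.0589, 0.0335]
tool_rot: [-0.181, -3.136, 0.0]
ft_force: [0.5, 0.3, 0.2]
grip_width: 0.002
grip_force: 0.7
```

>>> step_arm --commands '[{"travel":[0,-0.008,0],"turn":[0,0,0]},{"travel":[0,-0.016,0],"turn":[0,0,0]},{"travel":[0,-0.024,0],"turn":[0,0,0]},{"travel":[0,-0.032,0],"turn":[0,0,0]},{"travel":[0,-0.04,0],"turn":[0,0,0]}]'

```text
time: 16.9
position: [0.5658, 0.0192, 0.0335]
tool_rot: [-0.181, -3.136, 0.0]
ft_force: [0.6, 1.5, -0.5]
grip_width: 0.005
grip_force: 0.6
```

>>> step_arm --commands '[{"travel":[0,-0.003,0],"turn":[0,0,0]},{"travel":[0,-0.006,0],"turn":[0,0,0]},{"travel":[0,-0.009,0],"turn":[0,0,0]},{"travel":[0,-0.011,0],"turn":[0,0,0]},{"travel":[0,-0.012,0],"turn":[0,0,0]}]'

```text
time: 17.4
position: [0.5644, 0.0078, 0.0335]
tool_rot: [-0.181, -3.136, 0.0]
ft_force: [1.2, 0.1, -0.2]
grip_width: 0.006
grip_force: 0.4
```

>>> step_arm --commands '[{"travel":[0,-0.001,0],"turn":[0,0,0]},{"travel":[0,-0.002,0],"turn":[0,0,0]},{"travel":[0,-0.003,0],"turn":[0,0,0]},{"travel":[0,-0.003,0],"turn":[0,0,0]}]'

```text
time: 17.8
position: [0.564, 0.0047, 0.0334]
tool_rot: [-0.181, -3.136, 0.0]
ft_force: [0.8, 1.2, 1.3]
grip_width: 0.01
grip_force: 0.2
```

Run:
```python
from h import *
plan([])
```

```text
at [0.564  0.0047 0.0334] u [-0.0318  0.0233] yaw -173.4 F [0.8 1.2 1.3] t 17.8 g 0.01000571598383486
```

Not at the stop yet, so I'll advance in small steps.

>>> step_arm --commands '[{"travel":[0,-0.001,0],"turn":[0,0,0]},{"travel":[0,-0.002,0],"turn":[0,0,0]},{"travel":[0,-0.003,0],"turn":[0,0,0]},{"travel":[0,-0.003,0],"turn":[0,0,0]}]'

```text
time: 18.2
position: [0.5637, 0.0016, 0.0335]
tool_rot: [-0.182, -3.136, 0.001]
ft_force: [-0.5, 0.8, -1.2]
grip_width: 0.002
grip_force: 0.2
```

>>> step_arm --commands '[{"travel":[0,-0.001,0],"turn":[0,0,0]},{"travel":[0,-0.002,0],"turn":[0,0,0]},{"travel":[0,-0.002,0],"turn":[0,0,0]}]'

```text
time: 18.5
position: [0.5635, -0.0003, 0.0335]
tool_rot: [-0.182, -3.136, 0.0]
ft_force: [-0.4, 0.5, -0.5]
grip_width: 0.002
grip_force: 0.2
```

>>> step_arm --commands '[{"travel":[0,-0.001,0],"turn":[0,0,0]},{"travel":[0,-0.002,0],"turn":[0,0,0]},{"travel":[0,-0.003,0],"turn":[0,0,0]},{"travel":[0,-0.003,0],"turn":[0,0,0]}]'

```text
time: 18.9
position: [0.5632, -0.0033, 0.0335]
tool_rot: [-0.182, -3.136, 0.0]
ft_force: [-0.5, 0.8, -0.3]
grip_width: 0.005
grip_force: 0.2
```

>>> step_arm --commands '[{"travel":[0,-0.001,0],"turn":[0,0,0]},{"travel":[0,-0.002,0],"turn":[0,0,0]},{"travel":[0,-0.002,0],"turn":[0,0,0]}]'

```text
time: 19.2
position: [0.5632, -0.0036, 0.0336]
tool_rot: [0.18, 3.136, 0.003]
ft_force: [0.8, 4.7, -0.8]
grip_width: 0.006
grip_force: 2.2
```

Run:
```python
from h import *
plan([])
im=ctrl.get_image("scene")[:,:,::-1][180:330,200:400]
cv2.imwrite("pics/c8.png",cv2.resize(im,(800,600),interpolation=cv2.INTER_CUBIC))
```

```text
at [ 0.5632 -0.0036  0.0336] u [-0.0317  0.0149] yaw -173.4 F [ 0.8  4.7 -0.8] t 19.2 g 0.006448167010017343
```

View pics/c8.png

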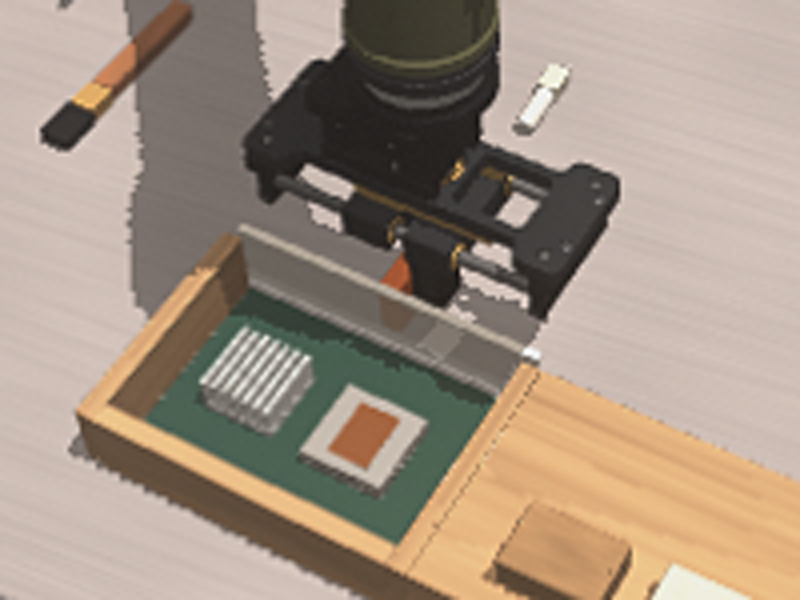

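The door spans the whole opening, from (240,230) to (535,358). The force rose at the hard stop without further movement, and both objects are inside. I'll back away to the left and then up.

>>> step_arm --commands '[{"travel":[0,0.01,0],"turn":[0,0,0]},{"travel":[0,0.025,0],"turn":[0,0,0]},{"travel":[0,0.025,-0.03],"turn":[0,0,0]},{"travel":[0,0.025,-0.08],"turn":[0,0,0]},{"travel":[0,0.025,-0.13],"turn":[0,0,0]}]'

```text
time: 19.75
position: [0.5652, 0.0206, 0.1646]
tool_rot: [-0.179, -3.135, 0.001]
ft_force: [1.6, -0.2, 0.6]
grip_width: 0.006
grip_force: 0.0
```

>>> step_arm --commands '[{"travel":[0,0,0],"turn":[0,0,0]},{"travel":[0,0,0],"turn":[0,0,0]},{"travel":[0,0,0],"turn":[0,0,0]}]'

```text
time: 20.05
position: [0.5652, 0.0197, 0.1626]
tool_rot: [-0.181, -3.135, 0.002]
ft_force: [0.1, 0.3, -1.2]
grip_width: 0.004
grip_force: 0.0
```

Run:
```python
from h import *
plan([]); print(ctrl.close_job())
```

```text
at [0.5652 0.0197 0.1626] u [-0.0324  0.0383] yaw -173.4 F [ 0.1  0.3 -1.2] t 20.05 g 0.0035246586956494733
the job is handed in; nothing more can be done
None
```

I swept the mount pack and the heat sink into the compartment, pushed the door shut to its stop, touched nothing else, and handed the job in at about 20 s with the arm clear; no verdict was returned.

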